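# Show where the salt shaker belongs

## Task

Somebody is tidying up and asks where the salt shaker goes: show them by pointing with the fingertips from above, without touching, moving or lifting anything. First point at the salt shaker, which stands out on the worktop: fingertips over its lid and no more than about 5 cm above it, staying there for two seconds. Then point in the same way at the one empty bay of the wooden spice tray, fingertips over the middle of that bay and down to about the height of the neighbouring jars' lids or lower (closed fingers fit between the jars), stay two seconds, and finish with the arm still pointing there.

Things in the scene. Friction and masses are not known exactly. Their poses are not given: they have to be found in the camera images.
- salt_shaker: salt shaker, 44 mm in diameter and 90 mm tall, clear waisted body with a domed perforated grey-white lid; loose, upright, one of four things in a loose row on the worktop to the left of the tray. Origin: centre of its underside, z up, so the top of the lid is at z = +0.090
- cork_mat: plain round cork mat, 52 mm in diameter and 2 mm thick, fixed on the floor of the one empty bay of the spice tray, at the bay's centre; it marks the salt shaker's place, and which bay that is changes from start to start. Origin: centre of its underside, on the tray floor, z up; neighbouring jar lids reach z = +0.096
- spice_tray: low open tray of pale wood, 326 x 86 mm, fixed to the worktop on the right-hand side, turned a little; rim 32 mm high, floor 8 mm thick, low dividers (24 mm high) making one row of four bays whose centres lie on its y axis at -0.117, -0.039, +0.039 and +0.117 m. Three bays hold spice jars, one is empty. Origin: centre of its underside, y along the row, z up
- jar_yellow_lid: upright spice jar with a yellow lid, 42 mm in diameter, 96 mm tall, loose in a bay of the tray; origin: centre of its underside
- jar_dark_lid_1: upright spice jar with a dark lid, 44 mm in diameter, 96 mm tall, loose in a bay of the tray; origin: centre of its underside
- jar_dark_lid_2: a second, equal jar with a dark lid, 44 mm in diameter, 96 mm tall, loose in a bay of the tray; origin: centre of its underside
- glass: small plain glass standing upside down, 48 mm in diameter, 61 mm tall, loose, in the row with the salt shaker; origin: centre of its underside. Taller things stand only along the back and sides; a wall cupboard hangs over the back from x = 0.59 at 0.42 m height (door handles a little nearer): swing the arm round with the tool drawn in to 0.4 m from the base axis
- flat_tin: flat round food tin, 86 mm in diameter, 40 mm tall, loose, in the row with the salt shaker; origin: centre of its underside
- timer: round kitchen timer with a dial on top, 62 mm in diameter, 38 mm tall, loose, in the row with the salt shaker; origin: centre of its underside. Things in the row stand at least 75 mm apart, centre to centre.
There are look-alikes about, which are no part of the job. What is shaped like the salt_shaker but blue is not meant.

How it is judged (in metres and radians):
On the way, in this order (a step that is already met when the one before it is completed fails the run):
1. the salt shaker is pointed at from just above for 1.5 s (horizontal distance between the grasp point and salt_shaker below 0.027 m and z of the grasp point in the frame of salt_shaker between 0.105 and 0.175 m), for 1.5 s.
2. the empty bay is pointed at from above for 1.5 s (horizontal distance between the grasp point and cork_mat below 0.032 m and z of the grasp point in the frame of cork_mat between 0.024 and 0.155 m), for 1.5 s.
At the end, for the whole second after the job is handed in: The arm still points at the empty bay, tool point within 32 mm sideways of the cork mat's centre and 24 to 155 mm above it, after 1.5 s within 27 mm of the salt shaker's axis and 15 to 85 mm above its top, then 1.5 s over the bay; shaker, jars and row moved less than 8 mm (all of step 2 and distance of each of salt_shaker, jar_yellow_lid, jar_dark_lid_1, jar_dark_lid_2, glass, flat_tin, timer from where it was at the start of the episode below 0.008 m); the robot touches nothing.
It fails at once if the robot touches something (contact force between any of the fingers, the arm and anything else above 0.5 N).
It fails at once if the salt shaker, a jar or another thing in the row is moved or lifted (distance of any of salt_shaker, jar_yellow_lid, jar_dark_lid_1, jar_dark_lid_2, glass, flat_tin, timer from where it was at the start of the episode above 0.012 m).
It also fails if it takes over 45 s, if anything falls off the work surface, if the arm or the gripper's body presses on something with over 40 N, if the wrist force passes 120 N, or if a joint passes its speed limit or range.

## Robot

A 6-joint arm with a two-finger parallel gripper is mounted at the origin on a cart in front of the work surface, level with it; the furniture and walls round the work are solid. World frame = base frame: x ahead of the robot, y to its left, z up, the work surface at z = 0. Lengths are in mm, angles in rad, forces in N, time in s.
With the tool pointing down it reaches from about 275 to 750 mm from the base axis. Payload 10.2 kg.
Tool frame: the origin (TCP) lies between the finger pads, 19 mm behind the fingertips; this is the grasp point; z points along the fingers, y is the line along which they close (so a half turn about z gives the same grasp; the last joint's range is limited). The gripper opens to 85 mm and grips with 20 to 120 N. Pads are 22 mm wide; open, the fingers measure 114 mm over their backs; the gripper's body (76 mm by 85 mm) begins 54 mm behind the grasp point. The pads swing forward as they close: fully open they stand 13 mm farther back than shut.
Start: joints at [0.929, 0.313, 1.498, -0, 1.331, -0.223], TCP at [213.512, 479.629, 249.994] pointing down, gripper open.
Joint ranges: [-2.94, 2.94], [-0.97, 2.17], [0.19, 2.56], [-1.23, 4.37], [0.02, 3.11], [-2.88, 2.88]. Speed limits (rad/s): [2.39, 2.39, 3.01, 3.14, 3.14, 3.14].

## Interface

Orientations are given as a 3x3 rotation matrix whose columns are the frame's x, y, z axes.
In Python, from rig import robot, eyes, hand_in gives the robot as it stands. The module is installed in compiled form; this text tells all that it offers.
- The arm moves only by the tool nudge_tcp, called after "Request:" in YAML: its name, and indented under it one key for each argument. Schema: {"type":"object","properties":{"motion":{"type":"array","items":{"type":"number"},"minItems":4,"maxItems":40},"finger_gap":{"type":"number"},"grip_n":{"type":"number"},"only":{"type":"string"},"quiet":{"type":"boolean"},"lines":{"type":"string"}},"required":["motion"],"additionalProperties":false}. motion is one flat list of numbers that holds 1 to 10 rows one after another, with no inner brackets; each row has 4 numbers: dx, dy, dz in mm, then a turn about the tool's z in rad; each row is the pose to reach, as a shift and turn from the pose commanded when the call began, along the tool's axes at that moment; what a row does not reach only later rows make up. A row lasts 1/8 s, in which the tool goes at most 62.5 mm and 0.188 rad, less where a joint would pass 70% of its speed; a pose out of reach is approached as far as the arm can. finger_gap is the opening from 0.0 (shut) to 1.0 (fully open), set as the call begins (left out keeps the last). The fingers move at their own pace and stop on an object; grip_n is the grip in N (left out, the last holds). Time passes only in rows, so rows that do not move let the fingers close. The tool returns the time, the measured TCP pose, the force, the opening and the grip force at its end. only (a regular expression) keeps the lines of the reply that match it, lines (a string "A,B") keeps lines A to B, and quiet returns only ok. Input that does not fit is refused with a message, and nothing moves.
- robot.observe(): the state, without advancing time (a new reading comes with each control period).
- eyes.read_camera(name): name is "scene" or "top" or "wrist"; returns the picture (420x560x3 uint8, red, green, blue); there is no depth.
- eyes.camera_params(name): a dict with "camera_matrix" (3x3 intrinsics, pixels), "world_to_cam" (4x4, takes a point from world to camera coordinates). Camera axes: x right, y up, looking along -z (the intrinsics and any distortion apply to the point x, -y, -z); pixel columns grow to the right and rows downward; lengths in mm; the calibration is good to about 2 mm. A picture is of the moment at which its call begins: read the wrist's pose just before it. camera_params takes no time and is no camera call; for the wrist camera it gives the pose at the moment of the call.
- hand_in(): hands the job in; it is judged then, once.
The state is a dict: "clock": time; "joint_pos": joint angles; "dq": joint speeds; "tau": joint torques, N m; "ee_pos": TCP position; "tool_rot": TCP orientation; "wrist_force": force on the tool from outside, world axes, zero at the start; "torque": the same for the moment, N m; "opening": opening from 0.0 (shut) to 1.0 (fully open); "finger_force": force on a finger pad.
Only numpy, scipy, OpenCV 4.12 (cv2) and the standard library are available. Lean on these libraries where they do the work, as an engineer would, in place of code of your own. Each camera call takes 0.05 s, during which the arm holds its last target. There are 200 camera calls.

## Working session

There is one attempt and no reset: what is moved stays moved. The work goes in short steps, Python scripts to look and compute and a tool call to move; the robot and the scene stay as the last step left them, time stands still between calls to the robot, and variables do not carry over. Pictures are saved under pics/ and viewed, at most 10 in all, crops included, and the job is handed in when it is done.

```bash
mkdir -p pics; cat > h.py <<'E'
import numpy as np, cv2
from rig import robot, eyes, hand_in
def ray(P,u,v,z):
    K=np.array(P["camera_matrix"]);T=np.array(P["world_to_cam"])
    d=np.linalg.inv(K)@[u,v,1]; d=np.array([d[0],-d[1],-d[2]])
    R=T[:3,:3];c=-R.T@T[:3,3];w=R.T@d
    return c+w*(z-c[2])/w[2]
def snap(n,f):
    im=eyes.read_camera(n);cv2.imwrite(f,im[:,:,::-1]);return im
E
python3 - <<'E'
from h import *
for n in("top","scene"):
    snap(n,f"pics/{n}1.png");p=eyes.camera_params(n);print({k:np.round(v,3).tolist() if not isinstance(v,str) else v for k,v in p.items()})
print(robot.observe()["tool_rot"],robot.observe()["clock"])
E
```

```text
{'camera_matrix': [[441.908, 0.0, 284.811], [0.0, 441.908, 209.022], [0.0, 0.0, 1.0]], 'world_to_cam': [[-0.025, -0.999, -0.031, 44.891], [0.986, -0.029, 0.161, -478.388], [-0.162, -0.026, 0.986, -1168.443], [0.0, 0.0, 0.0, 1.0]]}
{'camera_matrix': [[451.325, 0.0, 272.626], [0.0, 451.325, 216.265], [0.0, 0.0, 1.0]], 'world_to_cam': [[0.636, -0.771, 0.025, -270.244], [0.372, 0.334, 0.866, -218.179], [-0.676, -0.542, 0.499, -886.549], [0.0, 0.0, 0.0, 1.0]]}
[[-9.13577466e-01  4.06664118e-01 -7.13644716e-04]
 [ 4.06664662e-01  9.13576986e-01 -9.71042257e-04]
 [ 2.57081346e-04 -1.17733641e-03 -9.99999274e-01]] 0.1
```

View pics/top1.png

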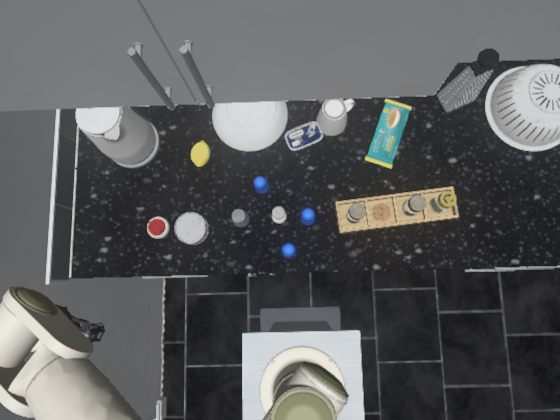

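View pics/scene1.png

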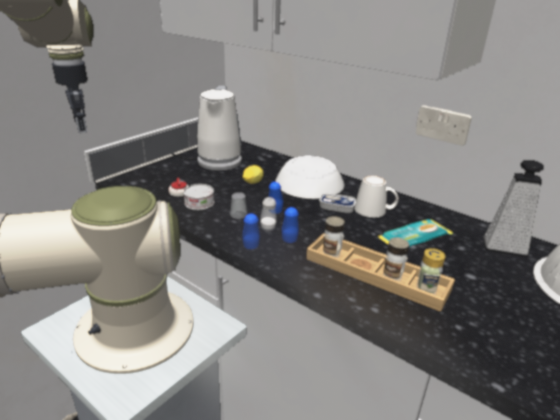

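Top view: grey-white shaker lid is near (279,215), with blue look-alikes around it. The upturned glass is at (240,217), the timer and tin at (157,228) and (191,228). The empty bay with the mat is near (381,212), the second from the left. I'll zoom in and compute positions.

```bash
python3 - <<'E'
from h import *
im=cv2.imread("pics/top1.png");cv2.imwrite("pics/crop1.png",cv2.resize(im[165:265,220:460],None,fx=3.3,fy=3.3,interpolation=cv2.INTER_CUBIC))
im=cv2.imread("pics/scene1.png");cv2.imwrite("pics/crop2.png",cv2.resize(im[170:310,220:460],None,fx=3.3,fy=3.3,interpolation=cv2.INTER_CUBIC))
p=eyes.camera_params("top");q=eyes.camera_params("scene")
print("shk top",ray(p,279,213,85),"scene lid",ray(q,269,203,85), "base",ray(q,268,224,0))
print("mat top",ray(p,381,212,10),"scene",ray(q,363,264,10))
print("tray ends",ray(p,338,216,32),ray(p,458,205,32))
print("jars",[ray(p,u,v,96).round() for u,v in((355,209),(417,201),(447,197))])
print("tcp",ray(p,85,328,250))
E
```

```text
shk top [461.83254879  46.14749152  85.        ] scene lid [449.41186262  35.20441051  85.        ] base [476.44005885  59.13448723   0.        ]
mat top [ 467.94387705 -234.57327472   10.        ] scene [ 472.87964131 -238.36720002   10.        ]
tray ends [ 457.02189037 -112.90935919   32.        ] [ 477.71821263 -439.70173726   32.        ]
jars [array([ 465., -152.,   96.]), array([ 481., -312.,   96.]), array([ 489., -390.,   96.])]
tcp [194.46336632 469.42746649 250.        ]
```

View pics/crop1.png

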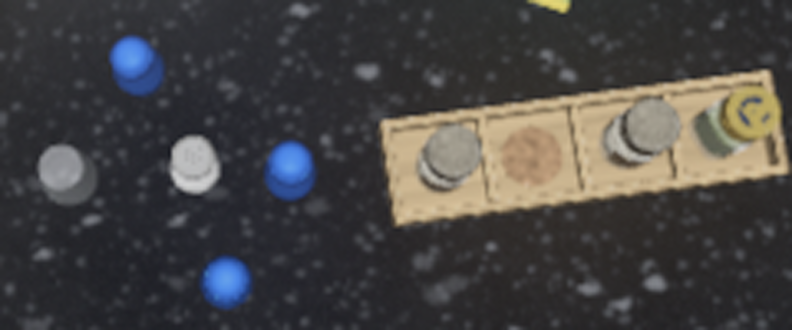

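View pics/crop2.png

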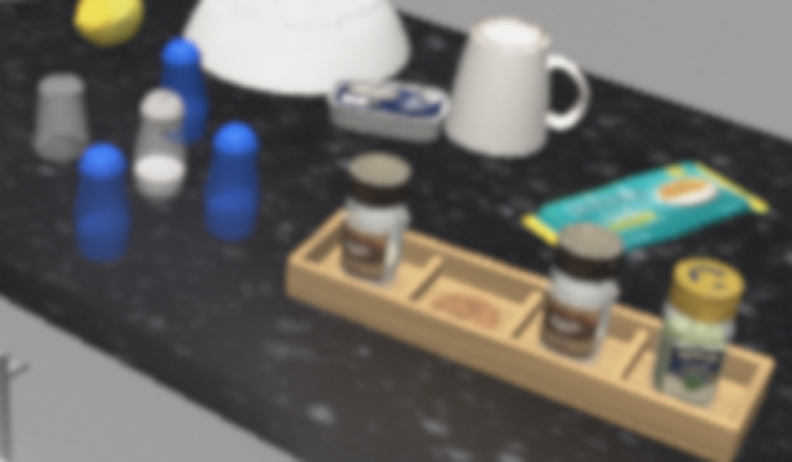

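The clear shaker with the white lid is the target: lid at top pixel (278.5,213) and scene pixel (269,201.5). The mat is at top (381,212), between the two dark-lid jars. Next is a triangulation check, plus the displacement in tool axes.

```bash
python3 - <<'E'
from h import *
P=[eyes.camera_params(n) for n in("top","scene")]
F=np.diag([1,-1,-1])
M=[np.array(p["camera_matrix"])@F@np.array(p["world_to_cam"])[:3] for p in P]
for n,a,b in(("lid",(278.6,213),(268.8,201.5)),("base",(279.5,219),(268.2,226)),("mat",(380.9,212),(361.5,264)),("jar1",(357,208.8),(335,220)),("jar2",(417,202),(399,244))):
    X=cv2.triangulatePoints(M[0],M[1],np.array(a,float),np.array(b,float)).ravel();print(n,(X[:3]/X[3]).round(1))
print("base z0",ray(P[0],279.5,218.5,0).round())
s=robot.observe();R=s["tool_rot"];t=s["ee_pos"];print(t)
for g in([462,46,250],[462,46,140],[280,285,250],[395,46,250]):print(g,(R.T@(np.array(g)-t)).round(1))
print(np.arctan2(R[1,0],R[0,0]))
E
```

```text
lid [462.8  47.3  79.7]
base [458.6  46.5   6.6]
mat [ 468.6 -235.3   10.6]
jar1 [ 463.9 -155.6  102.7]
jar2 [ 478.5 -312.4   96.5]
base z0 [459.  48.   0.]
[213.37832053 479.44685475 249.47889391]
[462, 46, 250] [-4.034e+02 -2.949e+02 -3.000e-01]
[462, 46, 140] [-403.4 -294.8  109.7]
[280, 285, 250] [-139.9 -150.6   -0.4]
[395, 46, 250] [-3.422e+02 -3.221e+02 -2.000e-01]
2.7227924096024085
```

Both views agree: shaker at about (461, 47) and mat at (468, -235). I'll shut the gripper, draw in to r = 400, then go above the shaker at z = 250.

Request:
nudge_tcp:
  motion: [-35, -38, 0, 0, -70, -76, 0, 0, -105, -113, 0, 0, -140, -151, 0, 0, -185, -176, 0, 0, -230, -200, 0, 0, -275, -225, 0, 0, -320, -250, 0, 0, -362, -273, 0, 0, -402, -294, 0, 0]
  finger_gap: 0.0

```text
clock: 1.35
ee_pos: [461.9, 46.0, 249.8]
tool_rot: [[-0.913, 0.407, -0.0], [0.407, 0.913, 0.0], [0.0, -0.0, -1.0]]
wrist_force: [1.0, 1.2, -0.5]
opening: -0.001
finger_force: 0.0
```

Request:
nudge_tcp:
  motion: [0, 0, 0, 0, 0, 0, 0, 0, 0, 0, 0, 0]

```text
clock: 1.72
ee_pos: [460.7, 48.4, 250.1]
tool_rot: [[-0.914, 0.406, -0.0], [0.406, 0.914, 0.0], [0.0, 0.0, -1.0]]
wrist_force: [1.5, -0.0, -0.1]
opening: 0.002
finger_force: 0.0
```

```bash
python3 - <<'E'
from h import *
snap("wrist","pics/w1.png");p=eyes.camera_params("wrist")
T=np.array(p["world_to_cam"]);s=robot.observe();R=s["tool_rot"];t=s["ee_pos"]
print("cam",(-T[:3,:3].T@T[:3,3]).round());print(t,s["opening"],(R.T@(np.array([461,47,140])-t)).round(1))
K=np.array(p["camera_matrix"])
for g in([461,47,85],[461,47,0]):
    c=T[:3,:3]@g+T[:3,3];c=K@[c[0],-c[1],-c[2]];print((c/c[2]).round())
E
```

```text
cam [394.  79. 374.]
[460.75805329  48.34505919 250.11451024] 0.0009708665529030456 [ -0.8  -1.1 110.1]
[283. 194.   1.]
[283. 177.   1.]
```

View pics/w1.png

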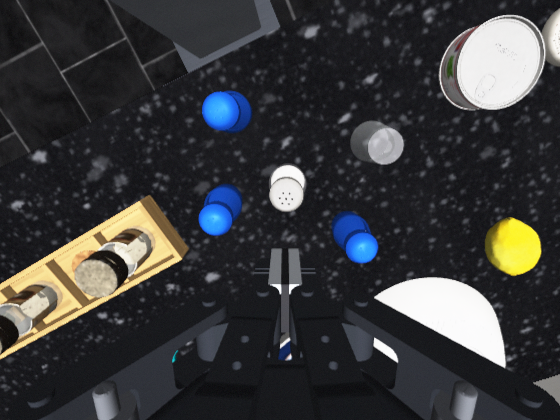

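The wrist view shows the perforated white lid at (286,194), against a prediction of (283,194), so the position is right to about 2 mm. I'll descend to z = 140 and dwell for about 2.3 s.

Request:
nudge_tcp:
  motion: [0, -1, 25, 0, -1, -1, 50, 0, -1, -1, 80, 0, -1, -1, 100, 0, -1, -1, 109, 0, -1, -1, 109, 0, -1, -1, 109, 0, -1, -1, 109, 0, -1, -1, 109, 0, -1, -1, 109, 0]

```text
clock: 3.02
ee_pos: [461.8, 46.2, 141.1]
tool_rot: [[-0.914, 0.407, 0.0], [0.407, 0.914, -0.0], [-0.0, 0.0, -1.0]]
wrist_force: [-0.3, 0.4, 0.9]
opening: -0.001
finger_force: 0.0
```

Request:
nudge_tcp:
  motion: [0, 0, 0, 0, 0, 0, 0, 0, 0, 0, 0, 0, 0, 0, 0, 0, 0, 0, 0, 0, 0, 0, 0, 0, 0, 0, 0, 0, 0, 0, 0, 0, 0, 0, 0, 0, 0, 0, 0, 0]

```text
clock: 4.28
ee_pos: [461.7, 46.2, 141.0]
tool_rot: [[-0.914, 0.407, 0.0], [0.407, 0.914, -0.0], [-0.0, 0.0, -1.0]]
wrist_force: [-0.3, -0.1, 0.3]
opening: -0.0
finger_force: 0.0
```

Request:
nudge_tcp:
  motion: [0, 0, 0, 0, 0, 0, 0, 0, 0, 0, 0, 0, 0, 0, 0, 0, 0, 0, 0, 0, 0, 0, 0, 0, 0, 0, 0, 0, 0, 0, 0, 0]

```text
clock: 5.28
ee_pos: [461.7, 46.2, 141.0]
tool_rot: [[-0.914, 0.407, 0.0], [0.407, 0.914, -0.0], [-0.0, -0.0, -1.0]]
wrist_force: [0.3, -0.2, -0.3]
opening: 0.003
finger_force: 0.0
```

```bash
python3 - <<'E'
from h import *
s=robot.observe();R=s["tool_rot"];t=s["ee_pos"]
print(t)
for g in([461,47,250],[400,-90,250],[468,-235,250],[468,-235,122]):print((R.T@(np.array(g)-t)).round(1))
E
```

```text
[461.7276622   46.24759962 140.98522588]
[   1.     0.4 -109. ]
[   1.  -149.6 -109. ]
[-120.1 -254.4 -109. ]
[-120.1 -254.4   19. ]
```

The two-second dwell is done. Next: up, across drawn in, and stop above the empty bay.

Request:
nudge_tcp:
  motion: [0, 0, -36, 0, 0, 0, -73, 0, 0, 0, -109, 0, 0, -50, -109, 0, 1, -100, -109, 0, 1, -150, -109, 0, -40, -185, -109, 0, -80, -220, -109, 0, -120, -254, -109, 0, -120, -254, -109, 0]

```text
clock: 6.52
ee_pos: [468.5, -237.1, 249.0]
tool_rot: [[-0.912, 0.409, -0.001], [0.409, 0.912, 0.0], [0.001, 0.0, -1.0]]
wrist_force: [0.3, 0.4, -0.4]
opening: 0.0
finger_force: 0.0
```

Request:
nudge_tcp:
  motion: [0, 0, 0, 0, 0, 0, 0, 0]

```text
clock: 6.78
ee_pos: [467.9, -233.7, 250.3]
tool_rot: [[-0.914, 0.406, 0.0], [0.406, 0.914, -0.0], [-0.0, 0.0, -1.0]]
wrist_force: [-0.8, -0.4, -0.0]
opening: -0.001
finger_force: 0.0
```

```bash
python3 - <<'E'
from h import *
snap("wrist","pics/w2.png");p=eyes.camera_params("wrist")
T=np.array(p["world_to_cam"]);s=robot.observe();R=s["tool_rot"];t=s["ee_pos"]
print(t,(R.T@(np.array([468,-235,125])-t)).round(1))
K=np.array(p["camera_matrix"]);c=T[:3,:3]@[468,-235,10]+T[:3,3];c=K@[c[0],-c[1],-c[2]];print((c/c[2]).round())
E
```

```text
[ 467.93827108 -233.75631558  250.3842302 ] [ -0.5  -1.1 125.4]
[283. 178.   1.]
```

View pics/w2.png

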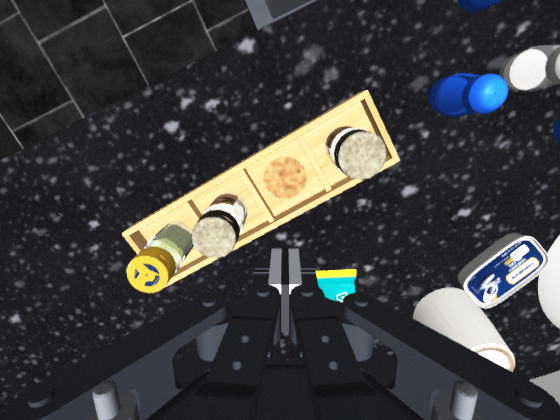

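The cork mat sits at (284,178), right on the predicted (283,178), with jars either side. I'll descend to z ≈ 124 and dwell.

Request:
nudge_tcp:
  motion: [0, -1, 30, 0, 0, -1, 60, 0, 0, -1, 90, 0, 0, -1, 115, 0, 0, -1, 126, 0, 0, -1, 126, 0, 0, -1, 126, 0, 0, -1, 126, 0, 0, -1, 126, 0, 0, -1, 126, 0]

```text
clock: 8.07
ee_pos: [467.7, -235.6, 124.2]
tool_rot: [[-0.914, 0.407, 0.0], [0.407, 0.914, -0.0], [-0.0, -0.0, -1.0]]
wrist_force: [-0.1, 0.0, -0.4]
opening: 0.005
finger_force: 0.0
```

Request:
nudge_tcp:
  motion: [0, 0, 0, 0, 0, 0, 0, 0, 0, 0, 0, 0, 0, 0, 0, 0, 0, 0, 0, 0, 0, 0, 0, 0, 0, 0, 0, 0, 0, 0, 0, 0, 0, 0, 0, 0, 0, 0, 0, 0]
  lines: "1,2"

```text
clock: 9.32
ee_pos: [467.7, -235.5, 124.0]
```

Request:
nudge_tcp:
  motion: [0, 0, 0, 0, 0, 0, 0, 0, 0, 0, 0, 0, 0, 0, 0, 0, 0, 0, 0, 0, 0, 0, 0, 0, 0, 0, 0, 0, 0, 0, 0, 0]

```text
clock: 10.32
ee_pos: [467.7, -235.5, 124.0]
tool_rot: [[-0.914, 0.407, -0.0], [0.407, 0.914, -0.0], [0.0, -0.0, -1.0]]
wrist_force: [0.4, -1.3, -0.9]
opening: -0.003
finger_force: 0.0
```

```bash
python3 -c "
from h import *
print(hand_in())"
```

```text
the job is handed in; nothing more can be done
None
```

I pointed at the salt shaker for over 2 s, then at the empty second bay of the tray for over 2 s, finished there with the arm still pointing, and handed the job in at about 10 s; the force readings showed no sign of contact, but no verdict came back.

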